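# Gauge and sort the still's mounting studs by length

## Robot

A 6-joint arm with a two-finger parallel gripper is mounted at the origin on the work surface. World frame = base frame: x ahead of the robot, y to its left, z up, the work surface at z = 0. Lengths are in mm, angles in degrees, forces in N, time in s.
With the tool pointing down it reaches from about 350 to 875 mm from the base axis. Payload 15.5 kg.
Tool frame: the origin (TCP) lies midway between the tips of the shut fingers; the grasp point (between the pads) lies ctrl.grip_depth behind it (ctrl.grip_depth is the distance from the TCP to the grasp point, in mm); z points along the fingers, y is the line along which they close (so a half turn about z gives the same grasp; the last joint's range is limited). The gripper opens to 85 mm and grips with 20 to 120 N. Pads are 22 mm wide; open, the fingers measure 114 mm over their backs; the gripper's body (76 mm by 85 mm) begins 54 mm behind the grasp point. The pads swing forward as they close: fully open they stand 13 mm farther back than shut.
Start: joints at [64.658, 28.281, 77.091, -0, 74.628, -5.472], TCP at [212.427, 587.794, 231.277] pointing down, gripper open.
Joint ranges: [-166.48, 166.48], [-47.26, 123.95], [12.59, 153.08], [-70.14, 250.14], [6.76, 159.57], [-176.63, 176.63]. Speed limits (degrees/s): [108.29, 108.29, 147.25, 172.46, 172.46, 172.46].

## Interface

Orientations are given as [roll, pitch, yaw] about the fixed x, y, z axes, in that order (R = Rz(yaw) Ry(pitch) Rx(roll)).
In Python, from station import ctrl gives the robot as it stands. The module is installed in compiled form; this text tells all that it offers.
- The arm moves only by the tool jog_arm, never from a script. Its argument "steps" is a list of rows, each a list of 5 numbers: the shift along the world's x, y, z in mm, then the turn about the world's z in degrees, then the finger opening in mm, from 0 to 85.4. In form: [[dx, dy, dz, spin, gripper], ...]. A call has 1 to 5 rows; each row shifts and turns the commanded pose from where the row before left it; what a row does not reach is not made up. A row lasts 1/8 s, in which the tool goes at most 62.5 mm and 10.7 degrees, less where a joint would pass 70% of its speed; a pose out of reach is approached as far as the arm can. A call is refused whole if a number of a shift passes 62.5 or a number of a turn 10.7, either way. A call with a gripper value outside its range is refused whole. The fingers move at their own pace and stop on an object; "grip_force" is the grip in N (left out, the last holds). Time passes only in rows, so rows that do not move let the fingers close. It gives the time, the measured TCP pose, the force, the opening and the grip force at its end, in the units of the state.
- ctrl.state(): the state, without advancing time (a new reading comes with each control period).
- ctrl.snapshot(name): name is "side" or "top"; returns the picture (420x560x3 uint8, red, green, blue); there is no depth.
- ctrl.camera_info(name): a dict with "fx", "fy", "cx", "cy" (pixels), "dist" ([k1, k2, p1, p2, k3] as OpenCV has them; the pictures are not rectified), "pose" (4x4, takes a point from camera to world coordinates). Camera axes: x right, y down, z forward; pixel columns grow to the right and rows downward; lengths in mm; the calibration is good to about 2 mm. A picture is of the moment at which its call begins. camera_info takes no time and is no camera call.
- ctrl.sign_off(): hands the job in; it is judged then, once.
The state is a dict: "t": time; "joints": joint angles; "joint_vel": joint speeds; "joint_torque": joint torques, N m; "ee_pos": TCP position; "tcp_rot": TCP orientation; "contact_force": force on the tool from outside, world axes, zero at the start; "ft_torque": the same for the moment, N m; "finger_gap": finger opening in mm; "grasp_force": force on a finger pad.
Only numpy, scipy, OpenCV 4.12 (cv2) and the standard library are available. Lean on these libraries where they do the work, as an engineer would, in place of code of your own. Each camera call takes 0.05 s, during which the arm holds its last target. There are 200 camera calls.

## Task

Check the three loose mounting studs of the still in the length gauge and sort them, one at a time, the shortest first and the longest last: lay each stud in the groove it just fits (blue the shortest, yellow the middle one, red the longest), press it down lightly until it sits fully home on the groove's floor, then take it out and lay it flat in the tray of that groove's colour before starting the next. Set the studs down rather than dropping them, and leave everything else on the bench undisturbed.

Things in the scene. Friction and masses are not known exactly. Their poses are not given: they have to be found in the camera images.
- stud_short: short stud, 90 mm long overall, 0.1 kg: a round steel rod 10 mm thick along its x axis with a brass square spanner grip (16 x 16 mm, 30 mm long along x) at its middle. Origin on the rod's axis at mid-length. It starts lying on a flat of the grip, origin 8 mm above the table, at any yaw; both ends are alike and so are the four flats
- stud_medium: medium stud, 115 mm long overall, 0.1 kg: a round steel rod 10 mm thick along its x axis with a brass square spanner grip (16 x 16 mm, 30 mm long along x) at its middle. Origin on the rod's axis at mid-length. It starts lying on a flat of the grip, origin 8 mm above the table, at any yaw; both ends are alike and so are the four flats
- stud_long: long stud, 140 mm long overall, 0.1 kg: a round steel rod 10 mm thick along its x axis with a brass square spanner grip (16 x 16 mm, 30 mm long along x) at its middle. Origin on the rod's axis at mid-length. It starts lying on a flat of the grip, origin 8 mm above the table, at any yaw; both ends are alike and so are the four flats
- gauge: fixed aluminium length gauge, 166 mm along x, 110 mm along y, 40 mm high; origin at the centre of its underside. Three grooves along x, 34 mm apart in y, 16 mm wide, floor 28 mm above the table, top 40 mm, closed by coloured end stops. A 58 mm wide corridor, cut down to 8 mm above the table, crosses them at mid-length: finger room beside a stud's grip
- slot_short (a point): centre of the gauge's blue groove (95 mm long between its blue end stops, 16 mm wide, 12 mm deep), 33 mm above the table: where the origin of the short stud lies when it is fully down; x axis along the groove
- slot_medium (a point): centre of the gauge's yellow groove (120 mm long between its yellow end stops, 16 mm wide, 12 mm deep), 33 mm above the table: where the origin of the medium stud lies when it is fully down; x axis along the groove
- slot_long (a point): centre of the gauge's red groove (145 mm long between its red end stops, 16 mm wide, 12 mm deep), 33 mm above the table: where the origin of the long stud lies when it is fully down; x axis along the groove
- tray_short: blue open tray for the short stud, fixed: outside 166 mm along its x, 86 mm along its y, 22 mm high, walls and floor 3 mm thick; origin at the centre of its underside, 4 mm above the table. A stud lying in it has its origin 11 mm above the tray's origin
- tray_medium: yellow open tray for the medium stud, fixed: outside 166 mm along its x, 86 mm along its y, 22 mm high, walls and floor 3 mm thick; origin at the centre of its underside, 4 mm above the table. A stud lying in it has its origin 11 mm above the tray's origin
- tray_long: red open tray for the long stud, fixed: outside 166 mm along its x, 86 mm along its y, 22 mm high, walls and floor 3 mm thick; origin at the centre of its underside, 4 mm above the table. A stud lying in it has its origin 11 mm above the tray's origin
- pepper_orange: orange bell pepper, 76 mm wide, 75 mm high plus stalk; loose, to be left alone; origin at the centre of its underside
- pepper_red: small red pepper, 60 mm wide, 62 mm high plus stalk; loose, to be left alone; origin at the centre of its underside
- oil_bottle: green oil bottle, 36 mm wide, 115 mm high; loose, to be left alone; origin at the centre of its underside
- reagent_bottle: amber bottle with white cap, 36 mm wide, 90 mm high; loose, to be left alone; origin at the centre of its underside
- vial_blue: glass vial with blue cap, 28 mm wide, 60 mm high; loose, to be left alone; origin at the centre of its underside
- vial_white: glass vial with white cap, 28 mm wide, 60 mm high; loose, to be left alone; origin at the centre of its underside
- petri_dish: small clear dish, 64 mm wide, 18 mm high; loose, to be left alone; origin at the centre of its underside
There are look-alikes about, which are no part of the job. Leave any purple look-alike of the stud_short alone.

How it is judged:
By the outcome, as a careful person would: the job done as asked, in the order asked, and still so for the second after the job is handed in, with the robot touching nothing.
It also fails if it takes over 72 s, if anything falls off the work surface, if the arm or the gripper's body presses on something with over 40 N, if the wrist force passes 120 N, or if a joint passes its speed limit or range.

## Working session

There is one attempt and no reset: what is moved stays moved. The work goes in short steps, Python scripts to look and compute and a tool call to move; the robot and the scene stay as the last step left them, time stands still between calls to the robot, and variables do not carry over. Pictures are saved under pics/ and viewed, at most 10 in all, crops included, and the job is handed in when it is done.

Besides the shell and the picture viewer there is one more tool, called after ">>>" as name(argument=value, ...), one argument or row to a line, values as JSON. jog_arm: Moves the arm, as the interface text tells. Its arguments: {"type":"object","properties":{"steps":{"type":"array"},"grip_force":{"type":"number"}},"required":["steps"]}

```bash
mkdir -p pics; python3 - <<'E'
from station import ctrl
import cv2
for n in("top","side"):
    cv2.imwrite(f"pics/{n}0.png",ctrl.snapshot(n)[:,:,::-1]); print(ctrl.camera_info(n))
print(ctrl.state(),ctrl.grip_depth)
E
```

```text
{'fx': 449.1793382043152, 'fy': 449.1793382043152, 'cx': 284.0966624067459, 'cy': 211.32922500947834, 'dist': array([0.00783971, 0.        , 0.        , 0.        , 0.        ]), 'pose': array([[-2.58280779e-02, -9.97196220e-01,  7.02325357e-02,
         3.42188511e+02],
       [-9.99666229e-01,  2.58052718e-02, -1.23216025e-03,
         7.52121178e+00],
       [-5.83664138e-04, -7.02409185e-02, -9.97529886e-01,
         1.30523706e+03],
       [ 0.00000000e+00,  0.00000000e+00,  0.00000000e+00,
         1.00000000e+00]])}
{'fx': 462.3268818827085, 'fy': 462.3268818827085, 'cx': 282.5008080142708, 'cy': 210.66949575329036, 'dist': array([0.0311586, 0.       , 0.       , 0.       , 0.       ]), 'pose': array([[ 6.90782223e-01, -3.86539266e-01,  6.11070631e-01,
        -2.51185519e+02],
       [-7.22789961e-01, -3.92360486e-01,  5.68883047e-01,
        -6.45127055e+02],
       [ 1.98643347e-02, -8.34650014e-01, -5.50422350e-01,
         7.03514344e+02],
       [ 0.00000000e+00,  0.00000000e+00,  0.00000000e+00,
         1.00000000e+00]])}
{'t': 0.1, 'joints': array([ 6.46573609e+01,  2.83108903e+01,  7.71231464e+01, -2.57660279e-04,
        7.46281963e+01, -5.47127083e+00]), 'joint_vel': array([-0.02532991,  0.04142019, -0.16319566, -0.05885164, -0.02825481,
       -0.00302749]), 'joint_torque': array([ 3.60431850e-04, -8.83579087e+01, -3.84559286e+01, -2.16654503e-04,
        5.29253841e-03, -2.08741244e-05]), 'ee_pos': array([212.30027641, 587.49999333, 230.76715776]), 'tcp_rot': array([-1.79938027e+02, -5.68647108e-03,  1.60128697e+02]), 'contact_force': array([-0.53576061, -0.69565568, -0.3620708 ]), 'ft_torque': array([-0.02500412, -0.10003986,  0.0399044 ]), 'grasp_force': 0.0, 'finger_gap': 85.24137785735152} 18.700000000000003
```

View pics/top0.png

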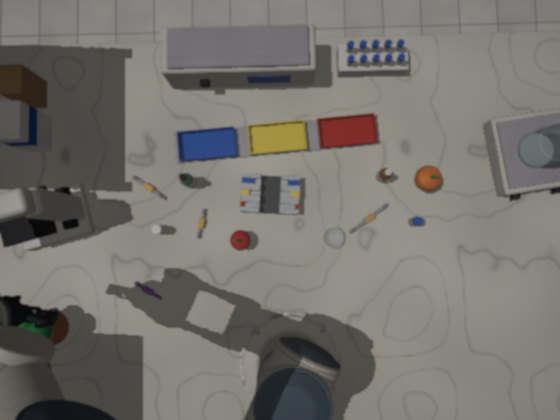

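View pics/side0.png

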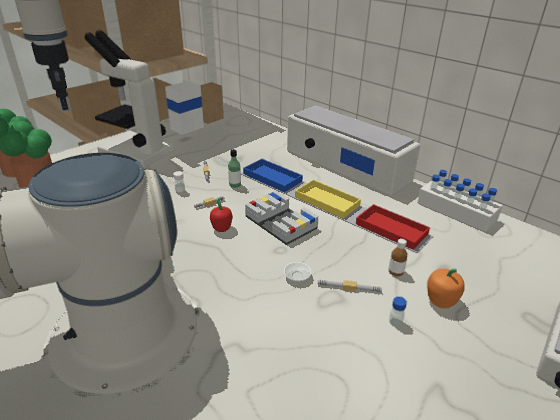

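```bash
cat > h.py <<'E'
import cv2,numpy as np
from station import ctrl
def ray(n,uv,z):
    c=ctrl.camera_info(n);K=np.array([[c['fx'],0,c['cx']],[0,c['fy'],c['cy']],[0,0,1]])
    p=cv2.undistortPoints(np.array(uv,float).reshape(-1,1,2),K,c['dist']).reshape(-1,2)
    d=np.c_[p,np.ones(len(p))]@c['pose'][:3,:3].T;o=c['pose'][:3,3]
    return o+d*((z-o[2])/d[:,2])[:,None]
def proj(n,P):
    c=ctrl.camera_info(n);K=np.array([[c['fx'],0,c['cx']],[0,c['fy'],c['cy']],[0,0,1]])
    T=np.linalg.inv(c['pose'])
    return cv2.projectPoints(np.array(P,float).reshape(-1,1,3),cv2.Rodrigues(T[:3,:3])[0],T[:3,3],K,c['dist'])[0].reshape(-1,2)
def blobs(mask,mn=4):
    n,l,s,c=cv2.connectedComponentsWithStats(mask.astype(np.uint8))
    return [(s[i],c[i],l==i) for i in range(1,n) if s[i][4]>=mn]
E
python3 - <<'E'
from h import *
im=cv2.imread("pics/top0.png");s=cv2.imread("pics/side0.png")
cv2.imwrite("pics/crop.png",cv2.resize(im[112:312,120:400],None,fx=2.8,fy=2.8,interpolation=cv2.INTER_CUBIC))
cv2.imwrite("pics/crops.png",cv2.resize(s[145:305,160:440],None,fx=2.8,fy=2.8,interpolation=cv2.INTER_CUBIC))
for nm,I in(("top",im),("side",s)):
  h=cv2.cvtColor(I,cv2.COLOR_BGR2HSV)
  H,S,V=[h[...,i].astype(int) for i in range(3)]
  for k,m in(("brass",(H>10)&(H<26)&(S>95)&(V>70)),("blue",(H>100)&(H<125)&(S>110)),("yel",(H>20)&(H<32)&(S>130)),("red",((H<8)|(H>172))&(S>130))):
    for st,c,_ in blobs(m):
      if 110<c[0]<440 and 90<c[1]<310: print(nm,k,st.tolist(),c.round(1),ray(nm,c,13)[0].round(1)[:2])
E
```

```text
top brass [248, 120, 59, 35, 1714] [277.  137.1] [650.7  21.2]
top brass [415, 166, 26, 25, 457] [427.6 178. ] [ 519.1 -412. ]
top brass [380, 170, 8, 10, 38] [382.6 175.1] [ 530.9 -282.3]
top brass [144, 183, 10, 8, 49] [148.3 186.6] [515.2 396.8]
top brass [241, 189, 8, 6, 35] [244.6 191.6] [493.4 118.7]
top brass [292, 192, 8, 5, 35] [295.4 194.3] [481.7 -27.9]
top brass [364, 214, 10, 8, 42] [368.8 217.8] [ 408.2 -237.5]
top brass [198, 219, 7, 10, 50] [201.1 223.1] [405.3 245.7]
top brass [234, 239, 5, 3, 9] [235.4 239.8] [354.9 147.7]
top blue [178, 128, 58, 33, 1626] [206.5 144. ] [635.6 227. ]
top blue [243, 178, 11, 4, 40] [247.6 179.6] [527.9 109.1]
top blue [288, 181, 12, 4, 44] [293.8 182.5] [516.2 -24.2]
top blue [413, 217, 9, 8, 58] [417.  220.6] [ 396.5 -375.7]
top yel [249, 121, 58, 34, 1597] [277.1 137.3] [650.   20.7]
top yel [149, 186, 3, 4, 8] [149.9 187.2] [513.  392.3]
top yel [242, 190, 7, 4, 26] [244.8 191.5] [493.6 118.2]
top yel [292, 193, 7, 4, 24] [295.2 194.5] [481.2 -27.6]
top red [318, 115, 59, 33, 1588] [347.  130.6] [ 664.6 -183.9]
top red [241, 202, 
[... 1045 characters left out ...]
12, 8, 41] [275.4 196.2] [555.3 134.5]
side blue [302, 212, 13, 12, 59] [308.7 217. ] [543.2  -1.6]
side blue [393, 297, 13, 14, 148] [399.1 303.3] [ 435.  -345.6]
side yel [295, 180, 65, 38, 1305] [327.4 198.4] [652.1  22.8]
side yel [260, 197, 9, 6, 25] [264.4 199.7] [519.7 143. ]
side yel [204, 201, 3, 5, 6] [205.5 202.8] [392.1 245.3]
side yel [296, 219, 9, 9, 39] [300.5 222.9] [506.9  -4.8]
side yel [345, 286, 11, 5, 18] [350.6 288.6] [ 398.7 -247.1]
side red [250, 201, 6, 5, 20] [253.1 202.8] [485.9 153.4]
side red [356, 205, 74, 44, 1614] [392.1 225.7] [ 667.6 -180.9]
side red [210, 207, 22, 25, 437] [220.7 218.6] [372.1 156.4]
side red [289, 227, 6, 6, 25] [291.9 229.2] [470.4  -7.8]
```

View pics/crop.png

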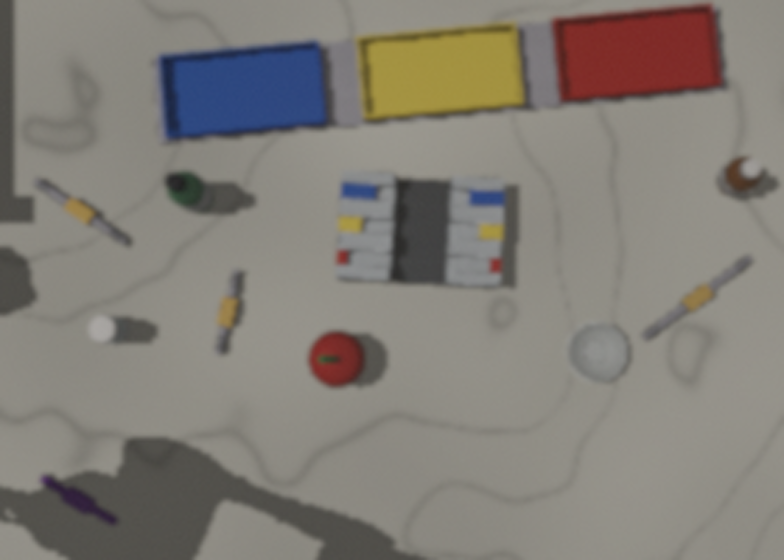

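View pics/crops.png

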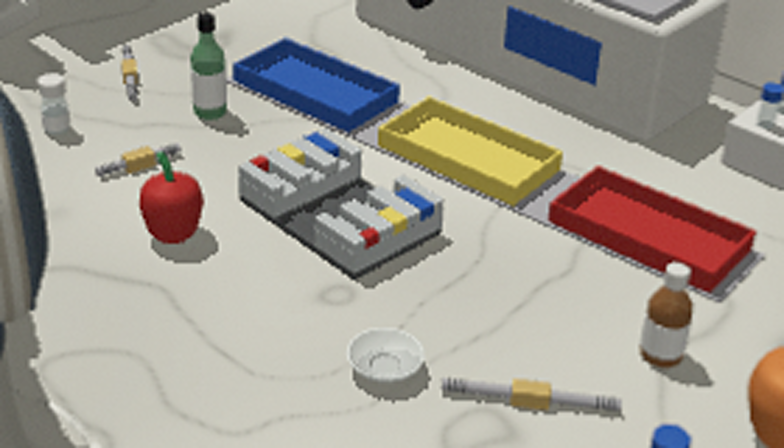

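```bash
python3 - <<'E'
from h import *
from scipy.optimize import least_squares
def ends(n,px):return ray(n,px,9)
C=lambda l,o:[(o[0]+a/2.8,o[1]+b/2.8) for a,b in l]
T=dict(short=[(238,273),(223,351)],medium=[(40,181),(130,243)],long=[(648,336),(748,261)])
S=dict(short=[(98,171),(180,150)],medium=[(128,50),(132,96)],long=[(444,385),(620,405)])
for k in T:
  for n,d,o in(("top",T,(120,112)),("side",S,(160,145))):
    p=ends(n,C(d[k],o));v=p[1]-p[0]
    print(k,n,p.mean(0).round(1)[:2],np.linalg.norm(v).round(1),(np.degrees(np.arctan2(v[1],v[0]))%180).round(1))
m=np.array([[-65.25,34],[65.25,34],[-71.5,0],[71.5,0],[-77.75,-34],[77.75,-34]])
px={"top":[(247.6,179.6),(293.8,182.5),(244.8,191.5),(295.2,194.5),(242,203.3),(296.7,206)],
"side":[(275.4,196.2),(308.7,217),(264.4,199.7),(300.5,222.9),(253.1,202.8),(291.9,229.2)]}
for n in px:
  w=ray(n,px[n],40 if n=="top" else 37)[:,:2]
  f=lambda q:((m@np.array([[np.cos(q[2]),np.sin(q[2])],[-np.sin(q[2]),np.cos(q[2])]])+q[:2])-w).ravel()
  r=least_squares(f,[490,46,-1.6]);q=r.x
  R=np.array([[np.cos(q[2]),np.sin(q[2])],[-np.sin(q[2]),np.cos(q[2])]])
  print(n,q[:2].round(1),np.degrees(q[2]).round(1),f(q).round(1),(np.array([[0,34],[0,0],[0,-34]])@R+q[:2]).round(1).tolist())
im=cv2.imread("pics/top0.png");h=cv2.cvtColor(im,cv2.COLOR_BGR2HSV).astype(int);H,s=h[...,0],h[...,1]
for k,mk in(("b",(H>100)&(H<125)&(s>110)),("y",(H>20)&(H<32)&(s>130)),("r",((H<8)|(H>172))&(s>130))):
  b=max((b for b in blobs(mk) if 100<b[1][1]<150 ),key=lambda b:b[0][4])
  c=cv2.findContours(b[2].astype(np.uint8),0,2)[0][0];box=cv2.boxPoints(cv2.minAreaRect(c));w=ray("top",box,24)
  e=[w[1]-w[0],w[2]-w[1]];L=[np.linalg.norm(x) for x in e];v=e[int(np.argmax(L))]
  print(k,ray("top",b[1],18)[0].round(1),np.round(L),np.degrees(np.arctan2(v[1],v[0]))%180)
E
```

```text
short top [404.6 242.8] 81.8 168.4
short side [406.2 244.3] 86.5 162.3
medium top [512.2 392.2] 114.5 54.1
medium side [513.9 394.9] 107.7 53.8
long top [ 406.1 -239.6] 129.8 125.2
long side [ 407.8 -238.6] 137.0 125.5
top [484.6  44.5] -94.7 [-0.3 -0.4  0.7  0.3  0.1 -0.   0.6 -0.1  0.1  0.4 -1.1 -0.2] [[518.5, 41.7], [484.6, 44.5], [450.8, 47.3]]
side [486.9  44.6] -95.2 [-0.4 -0.8 -0.5  0.5  0.5  0.3 -0.2  0.2 -0.2 -0.5  0.8  0.3] [[520.8, 41.5], [486.9, 44.6], [453.0, 47.7]]
b [634.5 226.1  18. ] [164.  85.] 93.81977242001797
y [648.8  20.6  18. ] [162.  84.] 94.12999174885337
r [ 663.4 -183.1   18. ] [164.  83.] 93.92738057032068
```

>>> jog_arm(
  steps=[
    [30,-55,0,1,50],
    [32,-58,0,1,50],
    [32,-58,0,1,50],
    [32,-58,0,1,50],
    [32,-58,-20,1,50],
  ],
  grip_force=40,
)

```text
t: 0.72
ee_pos: [363.0, 314.9, 213.8]
tcp_rot: [179.9, 0.1, 165.2]
contact_force: [0.7, 0.1, -0.2]
finger_gap: 49.8
grasp_force: 0.0
```

>>> jog_arm(
  steps=[
    [32,-57,-40,1,50],
    [2.7,0,-50,0,50],
    [0,0,-30,0,50],
    [0,0,0,0,50],
    [0,0,0,0,50],
  ],
)

```text
t: 1.35
ee_pos: [391.0, 270.2, 101.5]
tcp_rot: [180.0, 0.0, 166.1]
contact_force: [0.4, 0.7, -0.3]
finger_gap: 50.1
grasp_force: 0.0
```

>>> jog_arm(
  steps=[
    [14,-26.5,-40,0,50],
    [0,0,-30,0,50],
    [0,0,-18,0,50],
    [0,0,-10,0,50],
    [0,0,0,0,50],
  ],
)

```text
t: 1.98
ee_pos: [405.0, 243.7, 3.1]
tcp_rot: [180.0, 0.0, 166.2]
contact_force: [1.0, -0.6, 0.4]
finger_gap: 49.6
grasp_force: 0.0
```

>>> jog_arm(
  steps=[
    [0,0,0,0,10],
    [0,0,0,0,10],
    [0,0,0,0,10],
    [0,0,0,0,10],
  ],
)

```text
t: 2.48
ee_pos: [405.1, 243.7, 3.5]
tcp_rot: [179.9, 0.1, 166.1]
contact_force: [-1.0, -0.8, 10.9]
finger_gap: 15.3
grasp_force: 39.4
```

```bash
python3 - <<'E'
from h import *
a=ctrl.snapshot("top")[:,:,::-1];b=ctrl.snapshot("side")[:,:,::-1]
f=lambda i,x,y:cv2.resize(i[y:y+100,x:x+100],(400,400),interpolation=cv2.INTER_CUBIC)
cv2.imwrite("pics/g1.png",np.hstack([f(a,150,170),f(b,160,150)]))
E
```

```text
(no output)
```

View pics/g1.png

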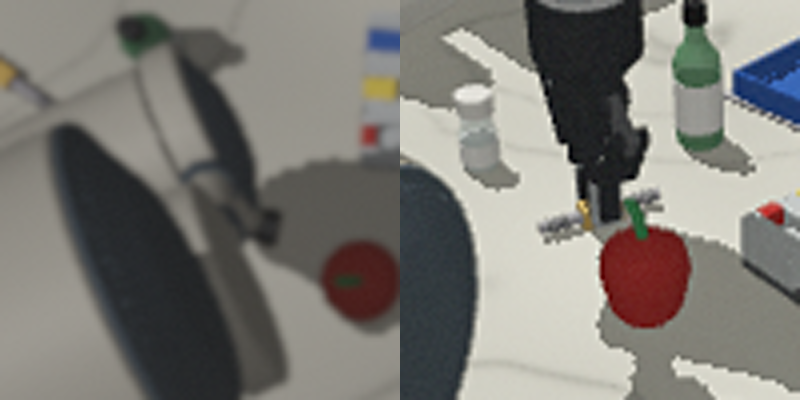

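>>> jog_arm(
  steps=[
    [0,0,30,0,10],
    [0,0,45,-4,10],
    [12,-20,10,-9,10],
    [14,-25,0,-10,10],
    [14,-25,0,-10,10],
  ],
)

```text
t: 3.2
ee_pos: [445.1, 172.7, 88.3]
tcp_rot: [179.9, 0.0, 132.8]
contact_force: [0.7, 0.4, -1.0]
finger_gap: 15.0
grasp_force: 40.1
```

>>> jog_arm(
  steps=[
    [15,-27,0,-10,10],
    [15,-27,0,-10,10],
    [15,-27,0,-10,10],
    [15,-26,0,-10,10],
    [14.5,-25,0,-8,10],
  ],
)

```text
t: 3.82
ee_pos: [519.5, 40.4, 88.0]
tcp_rot: [180.0, -0.0, 84.8]
contact_force: [1.2, -0.3, -0.6]
finger_gap: 14.7
grasp_force: 40.1
```

>>> jog_arm(
  steps=[
    [0,0,0,0,10],
    [0,0,0,0,10],
  ],
)

```text
t: 4.08
ee_pos: [518.6, 41.7, 87.7]
tcp_rot: [-180.0, -0.0, 85.2]
contact_force: [-0.0, 0.0, -0.2]
finger_gap: 14.3
grasp_force: 40.1
```

>>> jog_arm(
  steps=[
    [1,0,-20,0,10],
    [0,0,-17,0,10],
    [0,0,0,0,10],
  ],
)

```text
t: 4.45
ee_pos: [518.9, 42.2, 49.9]
tcp_rot: [-179.9, 0.0, 85.2]
contact_force: [0.2, -0.4, 0.0]
finger_gap: 15.0
grasp_force: 40.1
```

```bash
python3 - <<'E'
from h import *
a=ctrl.snapshot("top")[:,:,::-1];b=ctrl.snapshot("side")[:,:,::-1]
cv2.imwrite("pics/t2.png",a);cv2.imwrite("pics/s2.png",b)
f=lambda i,x,y:cv2.resize(i[y:y+80,x:x+80],(400,400),interpolation=cv2.INTER_CUBIC)
cv2.imwrite("pics/g2.png",np.hstack([f(a,230,150),f(b,240,165)]))
E
```

```text
(no output)
```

View pics/g2.png

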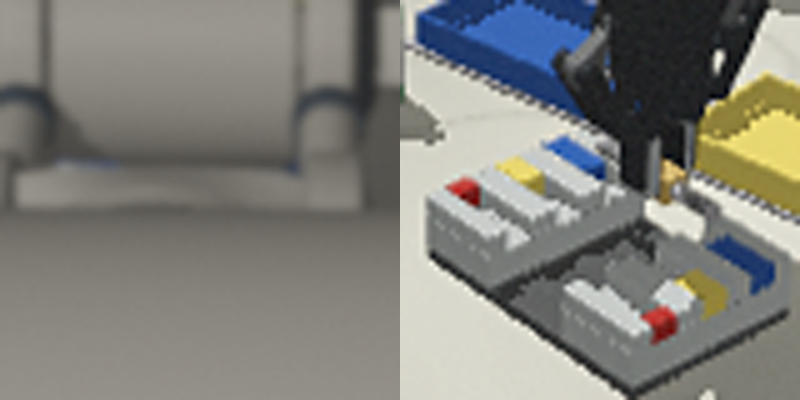

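```bash
python3 - <<'E'
from h import *
p=ray("side",[(279.4,193.6),(303.6,212.4)],54.5);print(p.round(1),p.mean(0).round(1),np.linalg.norm(p[1]-p[0]))
e=np.array([np.cos(np.radians(85)),np.sin(np.radians(85)),0])*45
for o in([518.9,42.2,54.5],[520.8,41.5,54.5],[520.8,41.5,33]):print(proj("side",[o+e,o-e]).round(1).tolist())
b=proj("side",[np.array(o)+k*e/45+np.array([s*8,0,z-33]) for o in [[520.8,41.5,33]] for k in(47.5,-47.5) for z in (28,40) for s in(-1,1)]);print(b.round(1).tolist())
s=cv2.imread("pics/s2.png");cv2.imwrite("pics/g3.png",cv2.resize(s[180:235,262:327],None,fx=9,fy=9,interpolation=cv2.INTER_NEAREST))
E
```

```text
[[523.9  89.4  54.5]
 [501.8 -17.5  54.5]] [512.8  35.9  54.5] 109.15995037191368
[[279.8, 194.1], [302.7, 208.1]]
[[280.4, 193.9], [303.4, 208.0]]
[[280.3, 200.7], [303.0, 214.9]]
[[277.6, 202.9], [281.7, 200.7], [277.7, 199.2], [281.8, 197.0], [301.5, 218.1], [305.6, 215.7], [301.7, 214.3], [305.8, 211.8]]
```

View pics/g3.png

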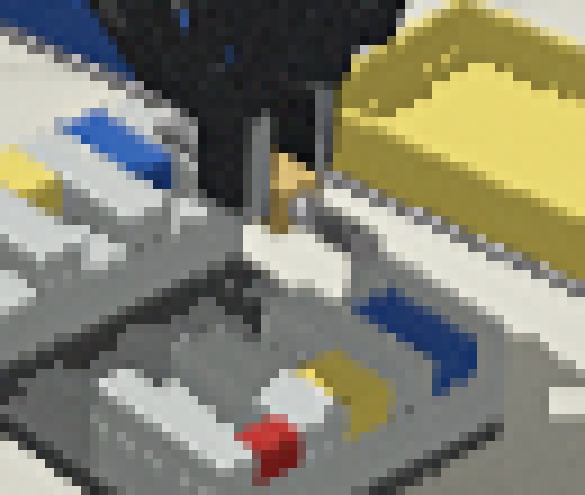

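>>> jog_arm(
  steps=[
    [0.8,-0.5,-6,0,10],
    [0,0,-6,0,10],
    [0,0,-3,0,10],
    [0,0,0,0,10],
  ],
)

```text
t: 5.05
ee_pos: [520.8, 40.8, 35.3]
tcp_rot: [-180.0, 0.0, 85.1]
contact_force: [0.7, -0.4, -0.7]
finger_gap: 14.7
grasp_force: 40.1
```

>>> jog_arm(
  steps=[
    [0,0,-3.5,0,10],
    [0,0,-2.5,0,10],
    [0,0,-1,0,10],
    [0,0,0,0,10],
  ],
)

```text
t: 5.55
ee_pos: [520.9, 40.9, 28.6]
tcp_rot: [-180.0, 0.0, 85.1]
contact_force: [-0.0, -0.1, -0.9]
finger_gap: 14.5
grasp_force: 40.1
```

>>> jog_arm(
  steps=[
    [0,0,-0.8,0,10],
    [0,0,-0.5,0,10],
    [0,0,0,0,10],
  ],
)

```text
t: 5.92
ee_pos: [521.0, 40.9, 28.2]
tcp_rot: [180.0, -0.0, 85.1]
contact_force: [-5.5, -0.0, 21.8]
finger_gap: 14.9
grasp_force: 43.0
```

>>> jog_arm(
  steps=[
    [0,0,0.6,0,10],
    [0,0,0,0,28],
    [0,0,0,0,28],
    [0,0,0,0,28],
  ],
)

```text
t: 6.42
ee_pos: [520.9, 40.9, 27.8]
tcp_rot: [-180.0, 0.0, 85.1]
contact_force: [0.4, 0.2, -0.3]
finger_gap: 28.3
grasp_force: 0.0
```

```bash
python3 - <<'E'
from h import *
b=ctrl.snapshot("side")[:,:,::-1]
cv2.imwrite("pics/g4.png",cv2.resize(b[180:240,262:330],None,fx=9,fy=9,interpolation=cv2.INTER_NEAREST))
E
```

```text
(no output)
```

View pics/g4.png

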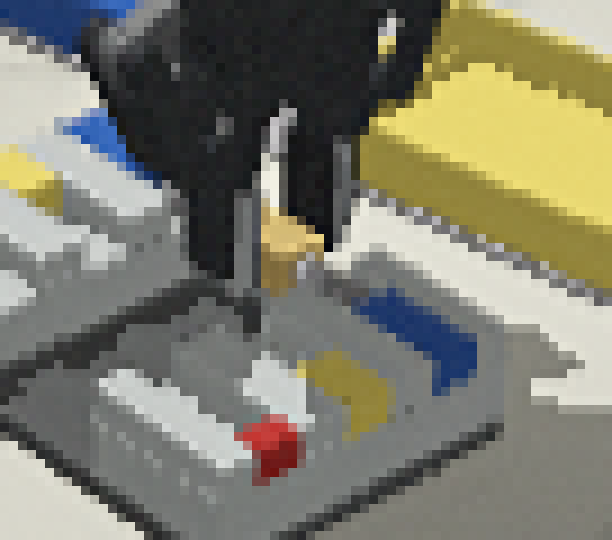

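>>> jog_arm(
  steps=[
    [0,0,0,0,10],
    [0,0,0,0,10],
    [0,0,0,0,10],
    [0,0,8,0,10],
    [0,0,20,0,10],
  ],
)

```text
t: 7.1
ee_pos: [520.5, 40.9, 55.9]
tcp_rot: [-179.9, 0.0, 85.1]
contact_force: [0.6, 0.3, -2.0]
finger_gap: 14.8
grasp_force: 39.8
```

>>> jog_arm(
  steps=[
    [0,10,25,0,10],
    [20,30,0,2,10],
    [25,40,0,2,10],
    [25,40,0,2,10],
    [25,40,0,2,10],
  ],
)

```text
t: 7.72
ee_pos: [616.6, 202.3, 81.4]
tcp_rot: [180.0, 0.0, 93.2]
contact_force: [0.3, -1.3, -1.4]
finger_gap: 15.0
grasp_force: 39.9
```

>>> jog_arm(
  steps=[
    [19,26,0,1,10],
    [0,0,0,0,10],
    [0,0,0,0,10],
  ],
)

```text
t: 8.1
ee_pos: [634.4, 226.4, 80.9]
tcp_rot: [-180.0, 0.0, 94.1]
contact_force: [-0.4, -0.5, -0.4]
finger_gap: 14.8
grasp_force: 39.9
```

>>> jog_arm(
  steps=[
    [0,0,-35,0,10],
    [0,0,-25,0,10],
    [0,0,-8,0,10],
    [0,0,-1.5,0,10],
    [0,0,0,0,10],
  ],
)

```text
t: 8.72
ee_pos: [635.4, 226.8, 12.4]
tcp_rot: [179.9, -0.0, 94.1]
contact_force: [-0.4, -0.5, -1.5]
finger_gap: 14.7
grasp_force: 39.9
```

>>> jog_arm(
  steps=[
    [0,0,-1.2,0,10],
    [0,0,-0.8,0,10],
    [0,0,-0.4,0,10],
    [0,0,0,0,10],
  ],
)

```text
t: 9.22
ee_pos: [635.2, 227.0, 10.0]
tcp_rot: [179.9, -0.0, 94.1]
contact_force: [-3.2, -1.6, 10.4]
finger_gap: 14.7
grasp_force: 41.4
```

>>> jog_arm(
  steps=[
    [0,0,0,0,30],
    [0,0,0,0,30],
    [0,0,0,0,30],
    [0,0,30,0,30],
    [0,0,60,0,50],
  ],
)

```text
t: 9.85
ee_pos: [633.4, 226.5, 97.7]
tcp_rot: [-179.7, 0.0, 94.1]
contact_force: [1.3, 0.5, 1.2]
finger_gap: 46.6
grasp_force: 0.0
```

```bash
python3 - <<'E'
from h import *
for n,boxes in(("top",{"m":(130,172,42,30),"l":(348,200,44,36),"s":(194,205,18,34)}),("side",{"m":(198,158,16,26),"l":(312,274,74,24),"s":(192,192,36,18)})):
  im=cv2.imread(f"pics/{n}0.png")
  for k,(x,y,w,h) in boxes.items():
    c=im[y:y+h,x:x+w].astype(int);bg=np.median(c.reshape(-1,3),axis=0)
    d=np.abs(c-bg).sum(2);m=d>45
    b=max(blobs(m),key=lambda b:b[0][4]);ys,xs=np.nonzero(b[2])
    r=cv2.minAreaRect(np.c_[xs,ys].astype(np.float32))
    bp=cv2.boxPoints(r)+[x,y];bp=bp if np.linalg.norm(bp[1]-bp[0])<np.linalg.norm(bp[2]-bp[1]) else np.roll(bp,1,0)
    e=ray(n,[(bp[0]+bp[1])/2,(bp[2]+bp[3])/2],8);v=e[1]-e[0]
    print(n,k,b[0][4],np.round(r[1],1),e.mean(0).round(1),np.linalg.norm(v).round(1),(np.degrees(np.arctan2(v[1],v[0]))%180).round(1),"centroid",ray(n,b[1]+[x,y],9)[0].round(1))
E
```

```text
top m 213 [40.5  7.2] [514.  393.8   8. ] 118.7 57.7 centroid [512.8 391.9   9. ]
top l 257 [ 7. 48.] [ 406.7 -238.5    8. ] 139.7 123.9 centroid [ 406.7 -237.6    9. ]
top s 203 [ 8.7 31. ] [405.6 242.5   8. ] 89.5 165.2 centroid [405.9 243.    9. ]
side m 141 [24.6 11.2] [515.5 408.7   8. ] 162.6 53.3 centroid [521.3 410.5   9. ]
side l 561 [65.5 17.2] [ 401.3 -242.5    8. ] 142.4 132.0 centroid [ 404.1 -238.6    9. ]
side s 286 [13. 33.] [407.8 243.3   8. ] 91.5 135.5 centroid [406.4 235.4   9. ]
```

>>> jog_arm(
  steps=[
    [0,0,60,0,50],
    [-20,30,10,-9,50],
    [-25,35,0,-10,50],
    [-25,35,0,-10,50],
    [-25,35,0,-10,50],
  ],
)

```text
t: 10.48
ee_pos: [539.0, 362.9, 169.0]
tcp_rot: [-180.0, -0.0, 54.8]
contact_force: [1.1, 1.0, -0.4]
finger_gap: 49.8
grasp_force: 0.0
```

>>> jog_arm(
  steps=[
    [-25,33,0,0,50],
    [0,0,-30,0,50],
    [0,0,-50,0,50],
    [0,0,0,0,50],
  ],
)

```text
t: 10.98
ee_pos: [512.9, 393.7, 86.1]
tcp_rot: [-179.9, 0.3, 55.1]
contact_force: [-0.6, -0.2, 0.7]
finger_gap: 49.8
grasp_force: 0.0
```

>>> jog_arm(
  steps=[
    [0.5,0,-40,0,50],
    [0,0,-30,0,50],
    [0,0,-11,0,50],
    [0,0,0,0,50],
  ],
)

```text
t: 11.48
ee_pos: [515.9, 395.1, 9.0]
tcp_rot: [180.0, -0.0, 55.1]
contact_force: [0.7, -0.0, 0.8]
finger_gap: 50.1
grasp_force: 0.0
```

>>> jog_arm(
  steps=[
    [0,0,0,0,10],
    [0,0,0,0,10],
    [0,0,0,0,10],
    [0,0,0,0,10],
  ],
)

```text
t: 11.98
ee_pos: [516.0, 395.3, 9.4]
tcp_rot: [180.0, -0.1, 55.1]
contact_force: [-1.6, -2.2, 9.8]
finger_gap: 14.5
grasp_force: 39.0
```

>>> jog_arm(
  steps=[
    [0,0,0,0,40],
    [0,0,0,0,40],
    [-2,-1.5,-4.5,0,40],
    [0,0,0,0,40],
    [0,0,0,0,40],
  ],
)

```text
t: 12.6
ee_pos: [513.4, 393.3, 3.4]
tcp_rot: [-180.0, 0.0, 55.1]
contact_force: [1.0, 0.4, 0.7]
finger_gap: 39.7
grasp_force: 0.0
```

>>> jog_arm(
  steps=[
    [0,0,0.8,0,10],
    [0,0,0,0,10],
    [0,0,0,0,10],
    [0,0,0,0,10],
  ],
)

```text
t: 13.1
ee_pos: [513.5, 393.5, 4.6]
tcp_rot: [180.0, -0.0, 55.1]
contact_force: [-0.7, -0.6, 5.4]
finger_gap: 14.7
grasp_force: 39.7
```

>>> jog_arm(
  steps=[
    [0,0,25,0,10],
    [0,0,55,0,10],
    [0,0,55,0,10],
    [0,-15,30,0,10],
    [0,-45,0,5,10],
  ],
)

```text
t: 13.72
ee_pos: [514.6, 334.7, 171.9]
tcp_rot: [179.8, -0.3, 60.3]
contact_force: [1.3, -1.2, -0.8]
finger_gap: 15.0
grasp_force: 39.2
```

>>> jog_arm(
  steps=[
    [-5,-55,0,8,10],
    [-5,-55,0,8,10],
    [-6,-55,0,8,10],
    [-6,-55,-10,1,10],
    [-5,-50,-30,0,10],
  ],
)

```text
t: 14.35
ee_pos: [487.1, 61.7, 129.9]
tcp_rot: [179.8, -0.0, 85.1]
contact_force: [0.3, -0.3, -2.2]
finger_gap: 14.7
grasp_force: 39.2
```

>>> jog_arm(
  steps=[
    [-1,-18,-30,0,10],
    [0,0,0,0,10],
    [0,0,0,0,10],
  ],
)

```text
t: 14.72
ee_pos: [485.9, 45.9, 99.9]
tcp_rot: [180.0, -0.0, 85.1]
contact_force: [-0.4, 0.2, -0.1]
finger_gap: 14.8
grasp_force: 39.2
```

>>> jog_arm(
  steps=[
    [0,0,-35,0,10],
    [0,0,-15,0,10],
    [0,0,0,0,10],
    [0,0,0,0,10],
  ],
)

```text
t: 15.22
ee_pos: [486.2, 45.9, 50.4]
tcp_rot: [179.9, -0.0, 85.2]
contact_force: [0.6, -0.2, -1.5]
finger_gap: 14.4
grasp_force: 39.3
```

```bash
python3 - <<'E'
from h import *
print(ctrl.state()['ee_pos'])
b=ctrl.snapshot("side")[:,:,::-1]
cv2.imwrite("pics/s5.png",b)
cv2.imwrite("pics/g5.png",cv2.resize(b[185:245,250:325],None,fx=9,fy=9,interpolation=cv2.INTER_NEAREST))
e=np.array([np.cos(np.radians(85)),np.sin(np.radians(85)),0])
for o in([486.9,44.6,54],):print((proj("side",[o+e*57.5,o-e*57.5])-[250,185]).round(1)*9)
E
```

```text
[486.20944446  45.92780234  50.37798414]
[[159.3 102.6]
 [422.1 269.1]]
```

View pics/g5.png

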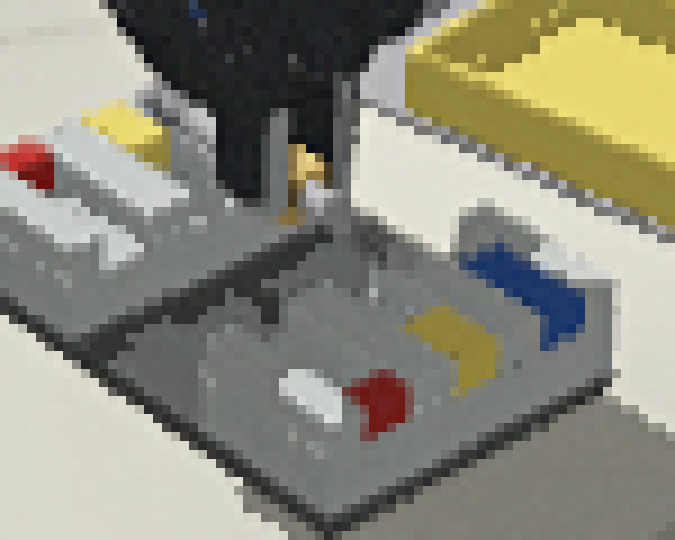

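>>> jog_arm(
  steps=[
    [0.3,-2.5,-6,0,10],
    [0,0,-5,0,10],
    [0,0,-3,0,10],
    [0,0,0,0,10],
  ],
)

```text
t: 15.78
ee_pos: [485.5, 42.9, 35.0]
tcp_rot: [-180.0, 0.0, 85.1]
contact_force: [-1.4, -0.8, -2.0]
finger_gap: 14.7
grasp_force: 39.3
```

>>> jog_arm(
  steps=[
    [0,0,-2.5,0,10],
    [0,0,-2,0,10],
    [0,0,-0.7,0,10],
    [0,0,0,0,10],
  ],
)

```text
t: 16.27
ee_pos: [485.7, 42.9, 30.1]
tcp_rot: [-180.0, 0.0, 85.1]
contact_force: [-0.9, -0.1, -0.2]
finger_gap: 14.2
grasp_force: 39.3
```

>>> jog_arm(
  steps=[
    [0,0,-0.6,0,10],
    [0,0,-0.6,0,10],
    [0,0,0,0,10],
  ],
)

```text
t: 16.65
ee_pos: [485.8, 42.9, 29.4]
tcp_rot: [180.0, -0.0, 85.1]
contact_force: [-2.8, 0.1, 13.4]
finger_gap: 14.8
grasp_force: 41.2
```

>>> jog_arm(
  steps=[
    [0,0,0.6,0,10],
    [0,0,0,0,28],
    [0,0,0,0,28],
    [0,0,0,0,28],
  ],
)

```text
t: 17.15
ee_pos: [485.7, 42.9, 29.4]
tcp_rot: [-180.0, -0.0, 85.1]
contact_force: [-0.5, -0.4, -1.1]
finger_gap: 28.0
grasp_force: 0.0
```

>>> jog_arm(
  steps=[
    [0,0,0,0,10],
    [0,0,0,0,10],
    [0,0,0,0,10],
    [0,0,8,0,10],
    [0,0,20,0,10],
  ],
)

```text
t: 17.77
ee_pos: [485.3, 42.9, 57.6]
tcp_rot: [-179.9, 0.0, 85.1]
contact_force: [-0.2, 0.4, -1.4]
finger_gap: 14.8
grasp_force: 39.1
```

>>> jog_arm(
  steps=[
    [0,0,25,0,10],
    [30,-3,0,2,10],
    [45,-6,0,3,10],
    [45,-6,0,3,10],
    [44,-6,0,1,10],
  ],
)

```text
t: 18.4
ee_pos: [651.1, 21.7, 83.0]
tcp_rot: [180.0, 0.0, 94.2]
contact_force: [-0.1, -0.5, -1.0]
finger_gap: 14.8
grasp_force: 39.2
```

>>> jog_arm(
  steps=[
    [0,0,0,0,10],
    [0,0,-20,0,10],
    [0,0,-20,0,10],
    [0,0,0,0,10],
    [0,0,0,0,10],
  ],
)

```text
t: 19.02
ee_pos: [649.7, 21.9, 43.3]
tcp_rot: [180.0, 0.0, 94.1]
contact_force: [0.5, -0.1, -0.3]
finger_gap: 14.9
grasp_force: 39.3
```

>>> jog_arm(
  steps=[
    [0,0,-18,0,10],
    [0,0,-10,0,10],
    [0,0,-2,0,10],
    [0,0,0,0,10],
  ],
)

```text
t: 19.52
ee_pos: [649.5, 21.9, 12.2]
tcp_rot: [-180.0, -0.0, 94.1]
contact_force: [0.7, -0.9, -1.7]
finger_gap: 14.6
grasp_force: 39.3
```

>>> jog_arm(
  steps=[
    [0,0,-1,0,10],
    [0,0,-0.6,0,10],
    [0,0,0,0,10],
  ],
)

```text
t: 19.9
ee_pos: [649.9, 21.9, 11.6]
tcp_rot: [180.0, 0.0, 94.1]
contact_force: [-2.1, -0.4, 9.6]
finger_gap: 15.2
grasp_force: 40.6
```

>>> jog_arm(
  steps=[
    [0,0,0,0,30],
    [0,0,0,0,30],
    [0,0,0,0,30],
    [0,0,30,0,30],
    [0,0,60,0,50],
  ],
)

```text
t: 20.52
ee_pos: [648.2, 21.9, 99.7]
tcp_rot: [-179.7, -0.0, 94.1]
contact_force: [1.5, 0.3, 0.5]
finger_gap: 46.9
grasp_force: 0.0
```

>>> jog_arm(
  steps=[
    [-20,-20,40,0,50],
    [-35,-38,0,6,50],
    [-38,-41,0,6,50],
    [-38,-41,0,6,50],
    [-38,-41,0,6,50],
  ],
)

```text
t: 21.15
ee_pos: [479.6, -160.2, 141.0]
tcp_rot: [180.0, 0.0, 118.3]
contact_force: [1.3, -0.9, 0.1]
finger_gap: 50.2
grasp_force: 0.0
```

>>> jog_arm(
  steps=[
    [-38,-41,0,6,50],
    [-36,-38,-40,0,50],
    [0,0,-40,0,50],
    [0,0,0,0,50],
  ],
)

```text
t: 21.65
ee_pos: [407.2, -235.7, 61.4]
tcp_rot: [-179.9, -0.2, 124.1]
contact_force: [0.1, 0.3, 0.3]
finger_gap: 49.7
grasp_force: 0.0
```

>>> jog_arm(
  steps=[
    [0,-2.8,-30,0,50],
    [0,0,-20,0,50],
    [0,0,-6,0,50],
    [0,0,0,0,50],
    [0,0,0,0,50],
  ],
)

```text
t: 22.28
ee_pos: [409.2, -239.1, 7.9]
tcp_rot: [180.0, 0.1, 124.2]
contact_force: [-0.5, -0.1, 1.1]
finger_gap: 50.2
grasp_force: 0.0
```

>>> jog_arm(
  steps=[
    [-2,0.5,-3.5,0,50],
    [0,0,0,0,50],
    [0,0,0,0,50],
  ],
)

```text
t: 22.65
ee_pos: [406.5, -238.5, 3.5]
tcp_rot: [-180.0, -0.0, 124.1]
contact_force: [-1.1, -0.7, -0.6]
finger_gap: 50.0
grasp_force: 0.0
```

>>> jog_arm(
  steps=[
    [0,0,0.8,0,10],
    [0,0,0,0,10],
    [0,0,0,0,10],
    [0,0,0,0,10],
  ],
)

```text
t: 23.15
ee_pos: [406.7, -238.5, 4.5]
tcp_rot: [180.0, 0.0, 124.1]
contact_force: [-1.0, 0.6, 6.1]
finger_gap: 15.0
grasp_force: 39.1
```

>>> jog_arm(
  steps=[
    [0,0,25,0,10],
    [0,0,55,0,10],
    [5,30,20,-4,10],
    [8,50,0,-7,10],
    [8,50,0,-7,10],
  ],
)

```text
t: 23.78
ee_pos: [427.8, -107.4, 104.6]
tcp_rot: [180.0, 0.0, 105.8]
contact_force: [0.8, -0.8, -1.4]
finger_gap: 15.2
grasp_force: 39.6
```

>>> jog_arm(
  steps=[
    [8,50,0,-7,10],
    [8,50,0,-7,10],
    [8,50,0,-7,10],
    [0,0,0,0,10],
    [0,0,0,0,10],
  ],
)

```text
t: 24.4
ee_pos: [451.4, 41.4, 104.2]
tcp_rot: [-180.0, 0.0, 85.3]
contact_force: [-0.6, -0.3, 0.0]
finger_gap: 15.0
grasp_force: 39.6
```

>>> jog_arm(
  steps=[
    [0.5,5,-30,0,10],
    [0,0,-24,0,10],
    [0,0,-6,0,10],
    [0,0,0,0,10],
  ],
)

```text
t: 24.9
ee_pos: [452.0, 45.8, 44.4]
tcp_rot: [-180.0, 0.0, 85.1]
contact_force: [-0.4, 1.1, -1.2]
finger_gap: 14.8
grasp_force: 39.7
```

>>> jog_arm(
  steps=[
    [0,0,-4,0,10],
    [0,0,0,0,10],
  ],
)

```text
t: 25.15
ee_pos: [452.3, 46.4, 40.6]
tcp_rot: [180.0, -0.0, 85.1]
contact_force: [-1.1, -0.3, -0.8]
finger_gap: 15.2
grasp_force: 39.7
```

>>> jog_arm(
  steps=[
    [0,0,-1.5,0,10],
    [0,0,-1.5,0,10],
    [0,0,0,0,10],
  ],
)

```text
t: 25.52
ee_pos: [452.0, 46.6, 37.2]
tcp_rot: [-180.0, 0.0, 85.1]
contact_force: [-0.1, -0.2, -1.4]
finger_gap: 15.0
grasp_force: 39.7
```

>>> jog_arm(
  steps=[
    [0,0,-3,0,10],
    [0,0,-3,0,10],
    [0,0,-1,0,10],
    [0,0,0,0,10],
  ],
)

```text
t: 26.02
ee_pos: [452.0, 46.5, 30.1]
tcp_rot: [-180.0, 0.0, 85.1]
contact_force: [-0.6, -0.2, -0.7]
finger_gap: 14.9
grasp_force: 39.7
```

>>> jog_arm(
  steps=[
    [0,0,-0.6,0,10],
    [0,0,-0.6,0,10],
    [0,0,0,0,10],
  ],
)

```text
t: 26.4
ee_pos: [452.2, 46.5, 29.4]
tcp_rot: [180.0, -0.0, 85.1]
contact_force: [-1.9, -0.1, 9.8]
finger_gap: 14.6
grasp_force: 41.0
```

>>> jog_arm(
  steps=[
    [0,0,0.6,0,10],
    [0,0,0,0,28],
    [0,0,0,0,28],
    [0,0,0,0,28],
  ],
)

```text
t: 26.9
ee_pos: [452.1, 46.5, 29.6]
tcp_rot: [-180.0, 0.0, 85.1]
contact_force: [0.1, 0.9, 0.2]
finger_gap: 27.9
grasp_force: 0.0
```

>>> jog_arm(
  steps=[
    [0,0,0,0,10],
    [0,0,0,0,10],
    [0,0,0,0,10],
    [0,0,8,0,10],
    [0,0,20,0,10],
  ],
)

```text
t: 27.52
ee_pos: [451.6, 46.5, 57.7]
tcp_rot: [-179.9, 0.0, 85.1]
contact_force: [-0.3, -0.2, -0.2]
finger_gap: 15.1
grasp_force: 39.2
```

>>> jog_arm(
  steps=[
    [0,0,40,0,10],
    [30,-32,0,1,10],
    [36,-39,0,2,10],
    [36,-39,0,2,10],
    [36,-39,0,2,10],
  ],
)

```text
t: 28.15
ee_pos: [591.0, -103.9, 98.1]
tcp_rot: [180.0, -0.0, 92.2]
contact_force: [1.7, 0.1, -1.2]
finger_gap: 14.9
grasp_force: 39.3
```

>>> jog_arm(
  steps=[
    [36,-39,0,2,10],
    [37,-41,0,0,10],
    [0,0,-30,0,10],
    [0,0,-20,0,10],
    [0,0,0,0,10],
  ],
)

```text
t: 28.78
ee_pos: [661.6, -181.5, 46.2]
tcp_rot: [-179.8, -0.1, 94.2]
contact_force: [0.4, -0.0, -0.3]
finger_gap: 14.9
grasp_force: 39.3
```

>>> jog_arm(
  steps=[
    [2,-1.5,-15,0,10],
    [0,0,-13,0,10],
    [0,0,-4,0,10],
    [0,0,0,0,10],
  ],
)

```text
t: 29.28
ee_pos: [664.9, -183.9, 15.4]
tcp_rot: [-180.0, -0.0, 94.1]
contact_force: [0.3, 0.0, 0.1]
finger_gap: 14.8
grasp_force: 39.3
```

>>> jog_arm(
  steps=[
    [0,0,-1,0,10],
    [0,0,0,0,10],
  ],
)

```text
t: 29.52
ee_pos: [665.3, -184.1, 15.0]
tcp_rot: [180.0, 0.0, 94.1]
contact_force: [-0.2, 0.4, 0.3]
finger_gap: 14.6
grasp_force: 39.3
```

>>> jog_arm(
  steps=[
    [0,0,-2.2,0,10],
    [0,0,-0.6,0,10],
    [0,0,0,0,10],
  ],
)

```text
t: 29.9
ee_pos: [665.1, -184.0, 11.8]
tcp_rot: [-180.0, -0.0, 94.1]
contact_force: [-0.8, -0.3, -0.1]
finger_gap: 14.9
grasp_force: 39.3
```

>>> jog_arm(
  steps=[
    [0,0,-0.6,0,10],
    [0,0,0,0,10],
  ],
)

```text
t: 30.15
ee_pos: [665.1, -184.0, 11.8]
tcp_rot: [180.0, 0.0, 94.1]
contact_force: [-3.3, 1.4, 7.4]
finger_gap: 14.8
grasp_force: 40.4
```

Contact with the tray floor. Release, lift, and retreat for a last look.

>>> jog_arm(
  steps=[
    [0,0,0,0,30],
    [0,0,0,0,30],
    [0,0,0,0,30],
    [0,0,30,0,30],
    [0,0,60,0,30],
  ],
)

```text
t: 30.78
ee_pos: [663.6, -183.5, 99.9]
tcp_rot: [-179.7, -0.1, 94.1]
contact_force: [1.3, -0.8, 0.3]
finger_gap: 30.2
grasp_force: 0.0
```

>>> jog_arm(
  steps=[
    [0,0,60,0,30],
    [-40,0,40,0,30],
    [-60,0,0,0,30],
    [-50,0,0,0,30],
    [-30,0,0,0,30],
  ],
)

```text
t: 31.4
ee_pos: [482.7, -183.6, 201.5]
tcp_rot: [-180.0, -0.0, 94.1]
contact_force: [0.7, -0.7, 0.0]
finger_gap: 29.8
grasp_force: 0.0
```

>>> jog_arm(
  steps=[
    [-40,-40,0,0,30],
    [-20,-50,0,0,30],
    [0,-50,0,0,30],
    [0,0,0,0,30],
    [0,0,0,0,30],
  ],
)

```text
t: 32.02
ee_pos: [424.8, -323.6, 201.0]
tcp_rot: [-180.0, -0.0, 94.1]
contact_force: [0.8, 0.8, -0.7]
finger_gap: 30.0
grasp_force: 0.0
```

```bash
python3 - <<'E'
from h import *
a=ctrl.snapshot("top")[:,:,::-1];b=ctrl.snapshot("side")[:,:,::-1]
f=lambda i,x,y:cv2.resize(i[y:y+200,x:x+260],(780,600)if 0 else (520,400),interpolation=cv2.INTER_CUBIC)
cv2.imwrite("pics/fin.png",cv2.resize(np.vstack([f(a,140,100)[:180],f(b,160,140)]),None,fx=1,fy=1))
E
```

```text
(no output)
```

View pics/fin.png

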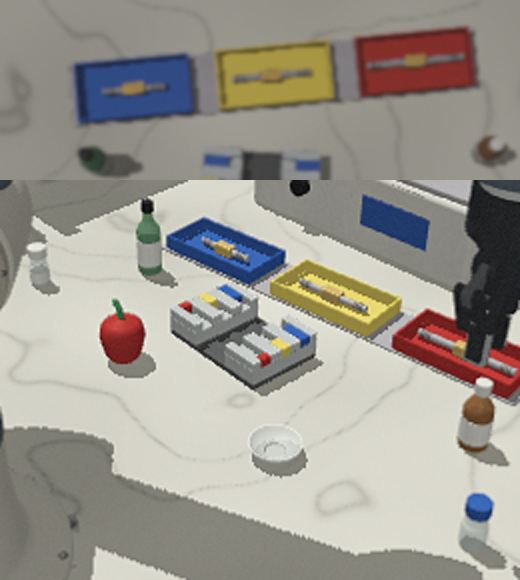

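The last picture shows each stud lying flat in the tray of its colour: blue near (135,88), yellow near (272,75) and red near (415,61). The bottles, vials, dish and red pepper in view have not moved.

```bash
python3 -c "
from station import ctrl
print(ctrl.sign_off())"
```

```text
the job is handed in; nothing more can be done
None
```

The job is handed in at about 32 s: all three studs were gauged shortest to longest, pressed home in their grooves (about 22, 13 and 10 N), and laid flat in their blue, yellow and red trays.

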